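Snap the lever-arch file shut

TASK

Two lever-arch boards lie on the desk with their levers standing open. Close the one that holds the stack of index cards: push its lever over its high point and down, away from the cards, until it snaps shut and lies flat. Leave the lever of the empty board standing open.

Things in the scene. Friction and masses are not known exactly. Their poses are not given: they have to be found in the camera images.
- full_lever (a joint): Lever on the board that carries a 15 mm high stack of white index cards. Rad: 0 = standing 83 degrees above horizontal; 1.45 = closed, flat. Starts open, at rest near 0.12. A spring resists closing, most (about 0.6 N m) near 0.6; high point at 1.05; from about 1.15 it snaps shut on its own and stays. Let go between 0.25 and 0.95 it springs back open.
- full_pivot (a point): Centre of that lever's pivot pin, 20 mm above the desk. x axis: level, towards the cards; y: along the pin; z: up. At joint value q the lever runs from the pin along (-cos(1.45-q), 0, sin(1.45-q)); it is a steel strip 16 mm wide, 3 mm thick, its last part (54 to 74 mm from the pin) a black thumb pad 24 mm wide, 8 mm thick. Push on the side facing the cards.
- empty_lever (a joint): The same lever on the other, identical board, which carries no cards; same values. To be left open. Each board is 230 x 160 mm, its top 6 mm above the desk, its middle 30 mm from its pivot along +x, and stands firm on rubber feet.
- empty_pivot (a point): Centre of the pivot pin of the empty board's lever; axes as for full_pivot. On each board, from its pivot, posts (tops 35 mm above the desk) stand at x +58, y +-40 mm; wire arches at y +-40 mm, hinged at x +18 mm, close onto them with the lever, staying under 70 mm. To the right of the boards a monitor pole 0.5 m high stands at 0.38 m ahead, 0.25 m right of the robot: keep clear.

How it is judged (in metres and radians):
At the end, for the whole second after the job is handed in: The lever of the board with the cards is snapped shut (joint above 1.35 rad, within 6 degrees of flat) and stays so; the lever of the empty board still stands open (joint below 0.5 rad) (value of joint full_lever above 1.35 rad and value of joint empty_lever below 0.5 rad); the robot touches nothing.
It fails at once if the lever of the empty board is pushed towards closed (beyond 0.6 rad) (value of joint empty_lever above 0.6 rad).
It also fails if it takes over 32 s, if anything falls off the work surface, if the arm or the gripper's body presses on something with over 40 N, if the wrist force passes 120 N, or if a joint passes its speed limit or range.

ROBOT

A 6-joint arm with a two-finger parallel gripper is mounted at the origin on the work surface; the furniture and walls round the work are solid. World frame = base frame: x ahead of the robot, y to its left, z up, the work surface at z = 0. Lengths are in mm, angles in rad, forces in N, time in s.
With the tool pointing down it reaches from about 325 to 900 mm from the base axis. Payload 3.5 kg.
Tool frame: the origin (TCP) lies midway between the tips of the shut fingers; the grasp point (between the pads) lies 19 mm behind it (manip.grip_point_offset is the distance from the TCP to the grasp point, in mm); z points along the fingers, x is the direction in which the jaws open and shut, and the axes are right-handed (so a half turn about z gives the same grasp; the last joint's range is limited). The gripper opens to 85 mm and grips with 20 to 120 N. Pads are 22 mm wide; open, the fingers measure 114 mm over their backs; the gripper's body (76 mm by 85 mm) begins 54 mm behind the grasp point. The pads swing forward as they close: fully open they stand 13 mm farther back than shut.
Start: joints at [-1.38, 0.276, -0.026, 1.268, 0, 1.467], TCP at [180.982, -598.22, 231.313] pointing down, gripper open.
Joint ranges: [-3.12, 3.12], [-0.85, 1.88], [-1.08, 1.24], [-1.95, 2.15], [-1.57, 1.53], [-3.14, 3.14]. Speed limits (rad/s): [2.57, 2.57, 3.14, 3.14, 3.14, 3.14].

INTERFACE

Orientations are given as a unit quaternion [x, y, z, w].
In Python, from workcell import sense, camera, ticket, masks_of, manip gives the robot as it stands. The module is installed in compiled form; this text tells all that it offers.
- The arm moves only by the tool drive_tool, never from a script. Its argument "moves" is text: rows parted by semicolons, each of 7 numbers parted by spaces: the finger opening in mm, from 0 to 85.4, then the shift along the tool's x, y, z in mm, then the turn, a rotation vector about the tool's x, y, z in rad. A call has 1 to 5 rows; each row shifts and turns the pose as measured when the row begins, along the tool's axes as they then stand; what a row does not reach is not made up. A row lasts 1/12 s, in which the tool goes at most 41.7 mm and 7.16 degrees, less where a joint would pass 70% of its speed; a pose out of reach is approached as far as the arm can. A call is refused whole if a number of a shift passes 41.7 or a number of a turn 0.125, either way. A call with a gripper value outside its range is refused whole. The fingers move at their own pace and stop on an object; "grip_force" is the grip in N (left out, the last holds). Time passes only in rows, so rows that do not move let the fingers close. It gives the time, the measured TCP pose, the force and the opening at its end, in the units of the state.
- sense(): the state, without advancing time (a new reading comes with each control period).
- camera(name): name is "scene" or "top"; returns a dict with "image" (420x560x3 uint8, red, green, blue), "intrinsics" (3x3 intrinsics, pixels), "R" (3x3) and "t" (3): a world point X has camera coordinates R X + t. Camera axes: x right, y down, z forward; pixel columns grow to the right and rows downward; lengths in mm; the calibration is good to about 2 mm. A picture is of the moment at which its call begins. There is no depth.
- ticket.job_done(): hands the job in, once; it reports no verdict.
Trained networks look in a picture, given as the dict that the camera call returned (one of the last four; its "shot" number tells which), for a name from the list of things; names that differ only in an ending like _2 or _b are one class to them, and where a whole thing is asked for, a point or a joint stands for the part that bears it (a point fixed in the world has none). Each returns a list of dicts, best first, with "confidence" (0 to 1); they miss things now and then, are a little off and sometimes report something else, mostly with a low value. They report only what shows in the picture. A call takes as long as a camera call.
- masks_of(name, picture): "region" (420x560 bool, what is visible of it) and "position" ([column, row] in pixels, amid what is visible of it).
The state is a dict: "clock": time; "joint_pos": joint angles; "joint_velocities": joint speeds; "tau": joint torques, N m; "ee_pos": TCP position; "tcp_rot": TCP orientation; "wrist_force": force on the tool from outside, world axes, zero at the start; "ft_torque": the same for the moment, N m; "width": finger opening in mm.
Only numpy, scipy, OpenCV 4.12 (cv2) and the standard library are available. Lean on these libraries where they do the work, as an engineer would, in place of code of your own. Each camera call takes 0.05 s, during which the arm holds its last target. There are 200 camera calls.

## Working session

There is one attempt and no reset: what is moved stays moved. The work goes in short steps, Python scripts to look and compute and a tool call to move; the robot and the scene stay as the last step left them, time stands still between calls to the robot, and variables do not carry over. Pictures are saved under pics/ and viewed, about 8 in all and at most 12, crops included, and the job is handed in when it is done.

Besides the shell and the picture viewer there is one more tool, called after ">>>" as name(argument=value, ...) on one line, values as JSON. drive_tool: Moves the arm, as the interface text tells. Its arguments: {"type":"object","properties":{"moves":{"type":"string"},"grip_force":{"type":"number"}},"required":["moves"]}

```bash
mkdir -p pics; python3 - <<'E'
from workcell import *
import cv2,numpy as np
s=sense();print(s)
for n in ("top","scene"):
    c=camera(n);cv2.imwrite(f"pics/{n}1.png",c["image"][:,:,::-1])
    print(n,c["intrinsics"].tolist(),c["R"].tolist(),c["t"].tolist())
    for k in("full_lever","empty_lever","full_pivot"):
        for m in masks_of(k,c)[:4]:
            r=m["region"];ys,xs=np.nonzero(r);print(k,m["confidence"],m["position"],r.sum(),xs.min(),xs.max(),ys.min(),ys.max())
E
```

```text
{'clock': 0.0, 'joint_pos': array([-1.38035556e+00,  2.77142795e-01, -2.78579080e-02,  1.26797667e+00,
        2.31758559e-05,  1.46743281e+00]), 'joint_velocities': array([ 0.00014352,  0.00218037, -0.00070527, -0.00068147,  0.00036641,
       -0.00042205]), 'tau': array([-4.72959221e-05, -4.45508051e+01,  2.95202976e+01,  1.64070638e-02,
       -2.84085045e-04, -5.87972934e-06]), 'ee_pos': array([ 180.87238953, -597.46743213,  230.16441504]), 'tcp_rot': array([ 8.02992534e-01, -5.95988088e-01, -7.96118615e-04, -7.45365424e-04]), 'wrist_force': array([0.15249339, 0.36687787, 0.97572169]), 'ft_torque': array([ 0.01861207, -0.02241243, -0.02948417]), 'width': 85.17531699839768}
top [[436.72009012281455, 0.0, 284.7844800035661], [0.0, 436.72009012281455, 200.53517902528978], [0.0, 0.0, 1.0]] [[0.00181907457923634, -0.9999467782363975, -0.010155376030644763], [-0.9959416001486849, -0.0008977828937421548, -0.08999735040073333], [0.08998344326014564, 0.01027787334638454, -0.9958902275143197]] [95.82682698999552, 503.7903292504459, 866.7781214407886]
full_pivot 0.81 [365.1, 190.1] 8660 316 411 130 250
scene [[387.6607987555172, 0.0, 276.50296907086], [0.0, 387.6607987555172, 201.33695307126104], [0.0, 0.0, 1.0]] [[-0.9175691502915524, -0.39744064191596856, -0.010382224552649175], [-0.3236381849450852, 0.761839836120288, -0.5611224370363953], [0.23092245382095192, -0.5115085534510987, -0.8276676990602416]] [512.9513897315896, 134.89398317278068, 841.1997504722931]
empty_lever 0.65 [261.4, 283.6] 126 253 265 270 291
full_pivot 0.81 [298.8, 166.9] 4702 243 351 128 207
```

```bash
python3 - <<'E'
import cv2
a=cv2.imread("pics/top1.png");b=cv2.imread("pics/scene1.png")
cv2.imwrite("pics/t2.png",cv2.resize(a[100:300,200:460],None,fx=3,fy=3,interpolation=2))
cv2.imwrite("pics/s2.png",cv2.resize(b[90:340,140:400],None,fx=2.4,fy=2.4,interpolation=2)[:600])
E
```

```text
(no output)
```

View pics/top1.png

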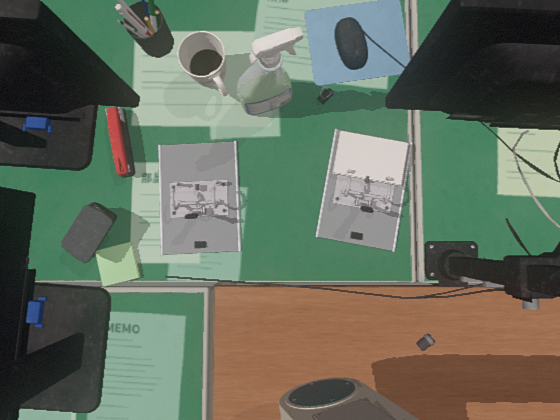

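View pics/s2.png

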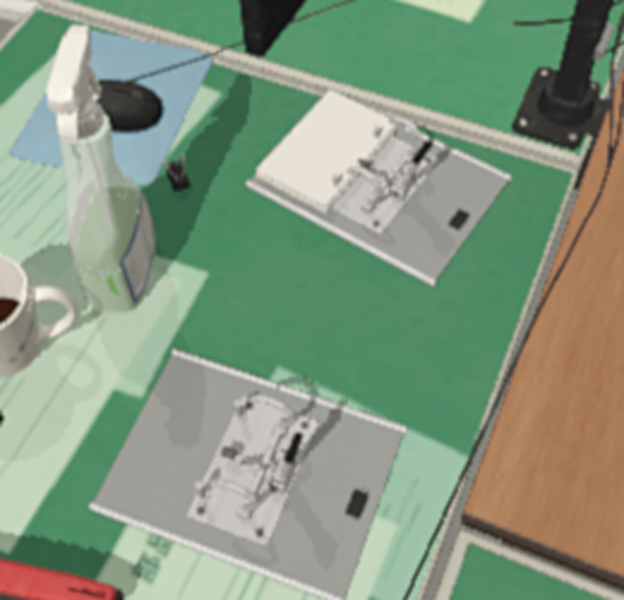

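View pics/t2.png

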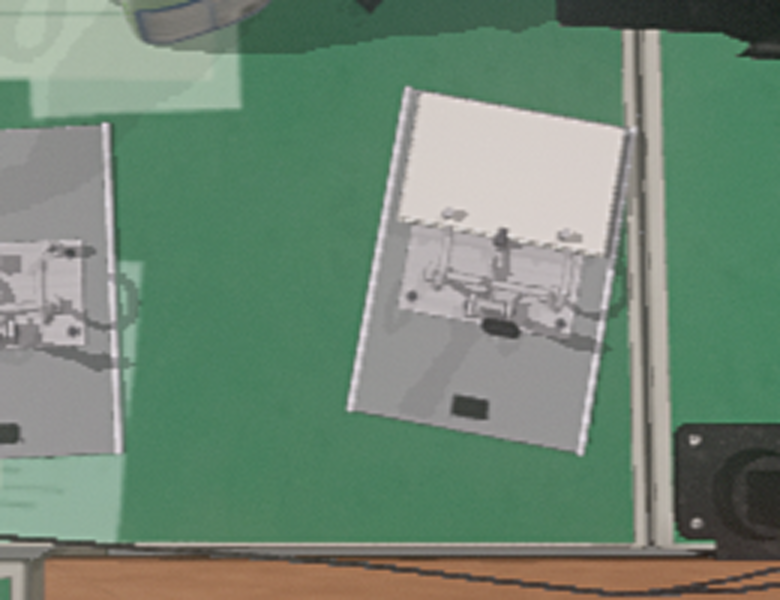

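The board with the cards is the right-hand one. Its pad is at about (367,209) in the top view. The empty board is on the left, with the monitor pole base near (450,262). Next I'll locate the pivot and look at the whole scene, since the pole stands in the arm's path.

```bash
cat > h.py <<'E'
import numpy as np
from scipy.optimize import least_squares
def proj(c,X):
    p=(c["R"]@np.asarray(X,float).T).T+c["t"];p=(c["intrinsics"]@p.T).T
    return p[:,:2]/p[:,2:]
def back(c,uv,z):
    K,R,t=c["intrinsics"],c["R"],c["t"]
    d=R.T@np.linalg.solve(K,[*uv,1]);o=-R.T@t
    return o+d*(z-o[2])/d[2]
E
python3 - <<'E'
from h import *
from workcell import *
T=camera("top");S=camera("scene")
tc=[(200+u/3,100+v/3) for u,v in((349,410),(582,453))]; nl,nr=[back(T,p,7) for p in tc]
far=[back(T,(200+u/3,100+v/3),z) for u,v,z in((407,88,7),(632,129,7))]
print("corners T",nl.round(),nr.round(),far[0].round(),far[1].round())
sc=[(140+u/2.4,90+v/2.4) for u,v in((434,283),(510,177),(248,184))]
print("corners S (nl,nr,fl)",[back(S,p,7).round() for p in sc])
# pad: triangulate
def tri(a,b):
    return least_squares(lambda X:np.r_[proj(T,[X])[0]-a,proj(S,[X])[0]-b],[450,-180,80]).x
print("pad",tri((200+500/3,100+327/3),(140+423/2.4,90+152/2.4)).round(1))
E
```

```text
corners T [431.  32.   7.] [ 402. -127.    7.] [656. -10.   7.] [ 626. -167.    7.]
corners S (nl,nr,fl) [array([431.,  32.,   7.]), array([ 402., -128.,    7.]), array([656., -10.,   7.])]
pad [482.  -59.1  83.8]
```

View pics/scene1.png

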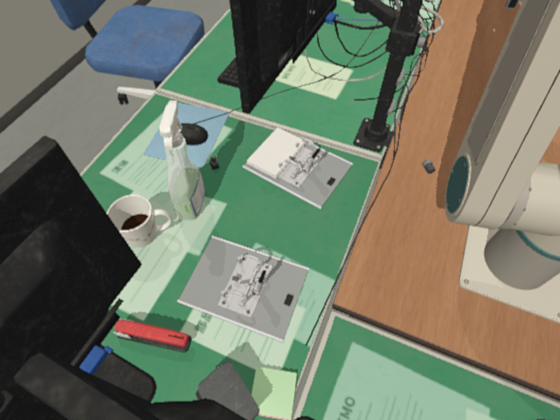

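The scene view shows the pole by the right edge, carrying a monitor arm and a screen beyond it. Before sweeping past, I'll check the heights.

```bash
python3 - <<'E'
from h import *
from workcell import *
T=camera("top");S=camera("scene")
z=[0,200,300,400,500]
P=[[380,-250,k] for k in z]
print("pole top",proj(T,P).round().tolist());print("pole scene",proj(S,P).round().tolist())
f=lambda a,b:least_squares(lambda X:np.r_[proj(T,[X])[0]-a,proj(S,[X])[0]-b],[600,-180,200])
r=f((388,107),(248,108));print("screen corner",r.x.round(),r.cost)
print("start tcp proj",proj(T,[[181,-598,231],[340*.19,-334,231]]).round().tolist())
E
```

```text
pole top [[453.0, 262.0], [500.0, 268.0], [535.0, 272.0], [584.0, 279.0], [657.0, 288.0]]
pole scene [[373.0, 136.0], [390.0, 75.0], [401.0, 35.0], [415.0, -14.0], [432.0, -75.0]]
screen corner [668. -92. 130.] 2.3935918372235845
start tcp proj [[752.0, 405.0], [577.0, 487.0]]
```

>>> drive_tool(moves="0 -5 0 -41 0 0 0;0 -8 0 -41 0 0 0;0 -10 0 -40 0 0 0;0 -10 0 -40 0 0 0;0 -10 0 -40 0 0 0")

```text
clock: 1.02
ee_pos: [167.2, -551.1, 424.9]
tcp_rot: [0.803, -0.596, -0.011, -0.01]
wrist_force: [-0.5, -0.5, 0.3]
width: 25.3
```

>>> drive_tool(moves="0 -10 0 -40 0 0 0;0 -10 0 -40 0 0 0;0 -10 0 -40 0 0 0;0 -10 0 -40 0 0 0;0 -5 0 -20 0 0 0")

```text
clock: 1.43
ee_pos: [154.5, -509.4, 613.6]
tcp_rot: [0.803, -0.596, -0.007, -0.007]
wrist_force: [0.2, 0.9, 0.5]
width: -0.0
```

>>> drive_tool(moves="0 0 -20 0 0 0 -0.037;0 0 -40 0 0 0 -0.076;0 0 -40 0 0 0 -0.076;0 0 -40 0 0 0 -0.076;0 0 -40 0 0 0 -0.076")

```text
clock: 1.85
ee_pos: [316.8, -437.0, 623.1]
tcp_rot: [0.892, -0.451, -0.0, 0.001]
wrist_force: [0.5, -0.6, -0.2]
width: -0.2
```

>>> drive_tool(moves="0 0 -40 0 0 0 -0.078;0 0 -40 0 0 0 -0.078;0 0 -40 0 0 0 -0.078;0 0 -40 0 0 0 -0.078;0 0 -40 0 0 0 -0.078")

```text
clock: 2.27
ee_pos: [463.5, -290.3, 621.0]
tcp_rot: [0.965, -0.261, -0.0, 0.001]
wrist_force: [1.6, -1.3, -0.0]
width: -0.1
```

>>> drive_tool(moves="0 0 -41 0 0 0 -0.07;0 0 -41 0 0 0 -0.07;0 0 -41 0 0 0 -0.07;0 -3 -41 0 0 0 -0.07;0 -5 -41 0 0 0 -0.06")

```text
clock: 2.68
ee_pos: [535.8, -97.0, 617.7]
tcp_rot: [0.996, -0.085, -0.001, 0.0]
wrist_force: [0.2, -0.4, -0.6]
width: 0.1
```

>>> drive_tool(moves="0 0 0 0 0 0 0;0 0 0 0 0 0 0")

```text
clock: 2.85
ee_pos: [536.3, -88.9, 618.5]
tcp_rot: [0.997, -0.078, -0.001, -0.001]
wrist_force: [0.8, -0.4, -0.0]
width: 0.2
```

```bash
cat >> h.py <<'E'
from scipy.spatial.transform import Rotation as Ro
a=np.arctan2(-41,225);bx=np.array([np.cos(a),np.sin(a),0]);by=np.array([-bx[1],bx[0],0]);pv=np.array([499.5,-62.6,20])
def rep(s):
    d=s["ee_pos"]-pv;R=Ro.from_quat(s["tcp_rot"])
    print("board xyz",(d@bx).round(1),(d@by).round(1),s["ee_pos"][2].round(1),"yaw err",np.arctan2(*R.as_matrix()[[1,0],0])-a, "z",R.as_matrix()[:,2].round(3),s["wrist_force"].round(1),s["clock"])
E
python3 -c "
from h import *;from workcell import *
rep(sense())"
```

```text
board xyz 40.9 -19.3 618.5 yaw err 0.023144355777470732 z [-0.001  0.003 -1.   ] [ 0.8 -0.4 -0. ] 2.85
```

>>> drive_tool(moves="0 -4 -4 40 0 0 0.01;0 -4 -4 41 0 0 0.01;0 -4 -4 41 0 0 0;0 -4 -4 41 0 0 0;0 -2 -3 41 0 0 0")

```text
clock: 3.27
ee_pos: [529.4, -71.8, 421.8]
tcp_rot: [0.996, -0.092, 0.016, 0.003]
wrist_force: [-0.1, 0.4, -0.4]
width: 0.2
```

>>> drive_tool(moves="0 0 0 41 0 0 0;0 0 0 41 0 0 0;0 0 0 41 0 0 0;0 0 0 41 0 0 0;0 0 0 41 0 0 0")

```text
clock: 3.68
ee_pos: [533.3, -79.3, 213.1]
tcp_rot: [0.995, -0.097, 0.019, 0.004]
wrist_force: [1.5, -0.5, -0.0]
width: -0.2
```

>>> drive_tool(moves="0 0 0 20 0 0 0;0 0 0 0 0 0 0;0 0 0 0 0 0 0")

```text
clock: 3.93
ee_pos: [525.1, -81.3, 181.4]
tcp_rot: [0.995, -0.101, 0.009, 0.003]
wrist_force: [-0.6, 0.3, 0.4]
width: 0.0
```

```bash
python3 -c "
from h import *;from workcell import *
rep(sense())"
```

```text
board xyz 28.5 -13.8 181.4 yaw err -0.021410517488928443 z [ 0.018 -0.007 -1.   ] [-0.6  0.3  0.4] 3.9333
```

>>> drive_tool(moves="0 -3 -8 25 0 0 -0.01;0 -3 -6 25 0 0 -0.01;0 0 0 18 0 0 0;0 0 0 0 0 0 0")

```text
clock: 4.27
ee_pos: [530.7, -71.7, 120.8]
tcp_rot: [0.995, -0.093, 0.017, 0.004]
wrist_force: [-0.4, 0.1, -0.9]
width: 0.2
```

```bash
python3 - <<'E'
from h import *;from workcell import *
import cv2
rep(sense())
S=camera("scene")["image"][:,:,::-1];T=camera("top")["image"][:,:,::-1]
cv2.imwrite("pics/c3.png",np.hstack([cv2.resize(S[70:220,220:370],(400,400)),cv2.resize(T[120:270,290:440],(400,400))]))
E
```

```text
board xyz 32.4 -3.4 120.8 yaw err -0.006473527315301736 z [ 0.033 -0.012 -0.999] [-0.4  0.1 -0.9] 4.2667
```

View pics/c3.png

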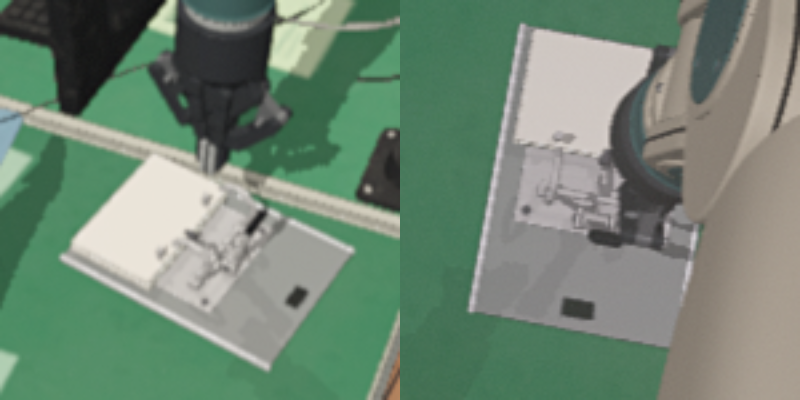

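The scene view on the left shows the shut fingers just on the card side of the black pad. I'll lower them behind it.

>>> drive_tool(moves="0 -3 -3 20 0 -0.03 0;0 -3 0 20 0 0 0;0 0 0 12 0 0 0;0 0 0 0 0 0 0")

```text
clock: 4.7
ee_pos: [539.6, -72.6, 82.4]
tcp_rot: [0.995, -0.094, 0.015, 0.005]
wrist_force: [-0.2, 1.2, 0.6]
width: -0.0
```

```bash
python3 -c "
from h import *;from workcell import *
rep(sense())"
```

```text
board xyz 41.2 -2.7 82.4 yaw err -0.00871496589729756 z [ 0.029 -0.013 -0.999] [-0.2  1.2  0.6] 4.7
```

>>> drive_tool(moves="0 -12 -2 6 0 -0.03 0;0 -12 0 6 0 0 0;0 -6 0 4 0 0 0;0 0 0 0 0 0 0")

```text
clock: 5.03
ee_pos: [513.6, -66.2, 70.9]
tcp_rot: [0.995, -0.095, 0.003, 0.004]
wrist_force: [-1.2, 0.7, -1.1]
width: 0.0
```

```bash
python3 -c "
from h import *;from workcell import *
rep(sense())"
```

```text
board xyz 14.5 -1.1 70.9 yaw err -0.00997106998497721 z [ 0.004 -0.009 -1.   ] [-1.2  0.7 -1.1] 5.0333
```

Now the push, towards -x.

>>> drive_tool(moves="0 -10 0 2 0 0 0;0 -12 0 2 0 0 0;0 -12 0 2 0 0 0")

```text
clock: 5.28
ee_pos: [489.8, -62.1, 69.0]
tcp_rot: [0.995, -0.095, 0.013, 0.005]
wrist_force: [9.4, -2.7, -2.0]
width: 0.5
```

```bash
python3 -c "
from h import *;from workcell import *
rep(sense())"
```

```text
board xyz -9.6 -1.3 69.0 yaw err -0.010080264983671205 z [ 0.025 -0.013 -1.   ] [ 9.4 -2.7 -2. ] 5.2833
```

>>> drive_tool(moves="0 -12 0 2 0 0 0;0 -12 0 6 0 0 0;0 -10 0 8 0 0 0")

```text
clock: 5.53
ee_pos: [476.7, -60.2, 62.8]
tcp_rot: [0.995, -0.095, 0.036, 0.007]
wrist_force: [3.1, -1.0, 14.6]
width: -0.1
```

```bash
python3 -c "
from h import *;from workcell import *
rep(sense())"
```

```text
board xyz -22.9 -1.7 62.8 yaw err -0.009831869945800875 z [ 0.07  -0.021 -0.997] [ 3.1 -1.  14.6] 5.5333
```

>>> drive_tool(moves="0 -14 0 12 0 -0.05 0;0 -10 0 12 0 -0.02 0;0 -6 0 12 0 0 0")

```text
clock: 5.78
ee_pos: [464.1, -58.5, 38.1]
tcp_rot: [0.995, -0.095, 0.018, 0.006]
wrist_force: [-2.5, 2.0, 6.1]
width: -0.1
```

```bash
python3 -c "
from h import *;from workcell import *
rep(sense())"
```

```text
board xyz -35.6 -2.3 38.1 yaw err -0.009919081536619051 z [ 0.035 -0.015 -0.999] [-2.5  2.   6.1] 5.7833
```

>>> drive_tool(moves="0 -4 0 9 0 0 0;0 -2 0 5 0 0 0")

```text
clock: 5.95
ee_pos: [458.6, -57.6, 24.8]
tcp_rot: [0.995, -0.095, 0.019, 0.006]
wrist_force: [-0.4, -0.4, -0.5]
width: 0.5
```

```bash
python3 -c "
from h import *;from workcell import *
rep(sense())"
```

```text
board xyz -41.1 -2.4 24.8 yaw err -0.009875403034884545 z [ 0.038 -0.016 -0.999] [-0.4 -0.4 -0.5] 5.95
```

No force is left, so the lever has snapped away. I'll lift straight up and look.

>>> drive_tool(moves="0 0 0 -20 0 0 0;0 0 0 -40 0 0 0;0 0 0 -40 0 0 0;0 0 0 -40 0 0 0;0 0 0 -40 0 0 0")

```text
clock: 6.37
ee_pos: [437.1, -51.1, 197.1]
tcp_rot: [0.995, -0.095, 0.003, 0.003]
wrist_force: [0.9, -0.1, 1.3]
width: -0.3
```

>>> drive_tool(moves="0 0 0 -40 0 0 0;0 0 0 -40 0 0 0;0 0 0 0 0 0 0;0 0 0 0 0 0 0")

```text
clock: 6.7
ee_pos: [437.8, -50.7, 289.3]
tcp_rot: [0.995, -0.095, 0.009, 0.005]
wrist_force: [-0.3, -0.1, -0.1]
width: 0.1
```

```bash
python3 - <<'E'
from h import *;from workcell import *
import cv2
rep(sense());print(sense()["joint_velocities"].round(3))
S=camera("scene")["image"][:,:,::-1]
cv2.imwrite("pics/c4.png",cv2.resize(S[100:340,170:410],(600,600),interpolation=2))
E
```

```text
board xyz -62.9 0.6 289.3 yaw err -0.010131599953990267 z [ 0.018 -0.011 -1.   ] [-0.3 -0.1 -0.1] 6.7
[ 0.    -0.045  0.082  0.025  0.001 -0.001]
```

View pics/c4.png

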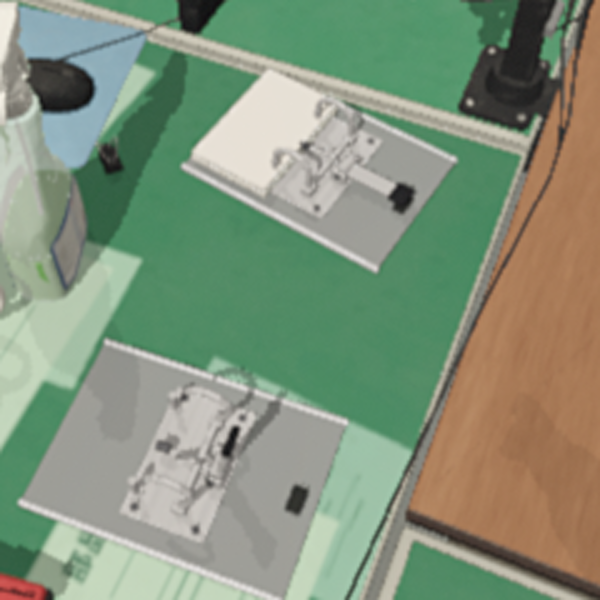

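In the crop the card board's lever lies down with its pad at (402,197) and its arches closed. The empty board's lever still stands at (231,440). I'll check the angle by projection, then hand in.

```bash
python3 - <<'E'
from h import *;from workcell import *
S=camera("scene")
for q in (1.1,1.25,1.35,1.45):
    t=1.45-q;print(q,proj(S,[pv+64*(-np.cos(t)*bx+np.array([0,0,np.sin(t)]))]).round(1))
print("seen",170+402/2.5,100+197/2.5)
print(ticket.job_done())
E
```

```text
1.1 [[330. 172.]]
1.25 [[330.6 174.9]]
1.35 [[330.6 176.6]]
1.45 [[330.5 178.3]]
seen 330.8 178.8
the job is handed in; nothing more can be done
None
```

The lever on the board with the cards is snapped shut, and the empty board's lever was not touched. I raised the arm over the monitor pole, came down with the fingers shut on the card side of the lever, and pushed it over its high point and down. I then lifted clear and handed the job in at about 7 s.

- **Card board lever:** its pad shows at pixel (330.8, 178.8) in the scene camera. The fully closed position (1.45 rad) projects to (330.5, 178.3), and the arches are closed.
- **Empty board lever:** it still stands open in the last picture. I judged this by eye and did not measure its angle.
- **Forces:** the highest wrist force I read was about 15 N. I saw no sign of touching anything else, and at the end the tool was at 289 mm with wrist force near zero.
- **Less certain:** at the start, the networks found neither lever in the top view and only the empty one in the scene view. I worked out the pivot from the board corners instead, and triangulating the pad agreed with it to about 3 mm.

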